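Flick the weekly dose wheel round to its index post

TASK

The weekly dose wheel on the drawer top has been left a few days behind. With a fingertip, gently flick the fins at its open front edge to click it clockwise (seen from above) until the ridge on its top points straight at the index post, without going past it, and leave it resting in that click. The dispenser stays standing where it is, nothing is picked up, and the things around it are left alone.

Things in the scene. Friction and masses are not known exactly. Their poses are not given: they have to be found in the camera images.
- dispenser: Dose dispenser, loose, 0.9 kg: round grey base, 128 mm wide, 22 mm high, under a flat white star wheel on an upright axle at its centre. Origin: centre of the underside, z up. -x is the open front, roughly towards the robot, where a finger reaches the wheel's edge from above; a guard wall (outer radius 61 mm, top at 55 mm) rounds the back, to 105 deg either side of +x.
- wheel (a joint): Turn of the star wheel (rad), growing clockwise from above: its front edge moves to the dispenser's +y. Seven clicks a turn, 0.8976 rad each; a spring detent rests it only at multiples of 0.8976 and pulls it into the nearest. Starts at rest at click 0, 1 or 2; at 3.590 the ridge points at the post. A stop below 0 bars the other way round. About 3 N at a fin moves it.
- hub (a point): Centre of the wheel's top, on its axis, 48 mm up. Seven radial fins, 6 mm thick, reach from 34 mm (round core) to 51 mm from the axis and stand 26 to 48 mm above the surface. In every click one fin points at +x and two stand 25.7 deg either side of the front (-x), with about 31 mm free between them. Pushing the one at -y across to the other's place, towards +y, is one click.
- ridge_tip (a point): Outer end of the dark steel ridge (40 mm long, 8 mm wide, 3 mm proud) that lies along one fin on the wheel's top; 50 mm from the axis, 50 mm above the surface. It turns with the wheel.
- post (a point): Top of the index post: a fixed upright pin, 10 mm thick with a 14 mm ball, in the middle of the guard, 62 mm from the wheel's axis at the dispenser's +x; top 89 mm above the surface.
- inhaler: Blue plastic inhaler standing upright left of the dispenser (its +y side): 58 x 26 mm, 82 mm high with its metal canister, loose. Origin: underside of its upright part. To be left alone.
- tin: Round aluminium tin, 71 mm diameter, 28 mm high, loose, right of the dispenser (its -y side). Origin: centre of the underside. To be left alone.
- jar: Frosted glass jar, 58 mm diameter, 75 mm high, loose in the bamboo rack. To be left alone.
- nail_brush: Green nail brush, 90 x 40 x 34 mm, loose in the bamboo rack. To be left alone.
- cup: White ceramic tumbler with two toothbrushes, 72 mm diameter, 190 mm high over the brushes, loose. Origin: centre of the underside. To be left alone.
- rack: Compact slotted bamboo rack, 125 x 220 mm, 45 mm high, fixed, with three bays in a row along its y. Origin: centre of the underside.
Things that resemble listed ones, but are neither listed nor needed, are in the scene too. Of the things that look like the dispenser, the smallest one is meant.

How it is judged:
By the outcome, as a careful person would: the job done as asked, in the order asked, and still so for the second after the job is handed in, with the robot touching nothing.
It also fails if it takes over 51 s, if anything falls off the work surface, if the arm or the gripper's body presses on something with over 40 N, if the wrist force passes 120 N, or if a joint passes its speed limit or range.

ROBOT

A 7-joint arm with a two-finger parallel gripper is mounted at the origin on the work surface. World frame = base frame: x ahead of the robot, y to its left, z up, the work surface at z = 0. Lengths are in mm, angles in rad, forces in N, time in s.
With the tool pointing down it reaches from about 400 to 875 mm from the base axis. Payload 19.3 kg.
Tool frame: the origin (TCP) lies at the very end of the fingers, on their centre line; the grasp point (between the pads) lies 19 mm behind it (grip_point_offset is the z of the grasp point in the tool frame, in mm); z points along the fingers, x is the direction in which the jaws open and shut, and the axes are right-handed (so a half turn about z gives the same grasp; the last joint's range is limited). The gripper opens to 85 mm and grips with 20 to 120 N. Pads are 22 mm wide; open, the fingers measure 114 mm over their backs; the gripper's body (76 mm by 85 mm) begins 54 mm behind the grasp point. The pads swing forward as they close: fully open they stand 13 mm farther back than shut.
Start: joints at [1.235, 0.521, -0.036, 1.599, 0.021, 1.021, -0.113], TCP at [164.148, -603.051, 231.291] pointing down, gripper open.
Joint ranges: [-2.91, 2.91], [-0.3, 2.13], [-1.5, 1.42], [0.17, 2.43], [-1.26, 4.41], [0.16, 1.93], [-2.52, 2.52]. Speed limits (rad/s): [1.89, 1.89, 2.39, 2.39, 3.01, 3.01, 3.01].

INTERFACE

Orientations are given as a 3x3 rotation matrix whose columns are the frame's x, y, z axes.
In Python, from workcell import movep, movel, goto_joints, open_gripper, clamp, wait, inverse_kinematics, read_state, camera, PlanningError, finish_job, grip_point_offset gives the robot as it stands. Calls block until the motion is done:
- movep(position, orientation): joint-space move of the TCP to a pose.
- movel(position, frame=None, max_speed=150, guard=None): straight line of the TCP; frame=None keeps the orientation; max_speed is the mean speed in mm/s. With guard (N) it stops when the force on the tool has changed by that much, and returns True; else False.
- goto_joints(angles): joint-space move.
- open_gripper() and clamp(): open the fingers fully, or close them until they stop; the grip force is fixed at half the most.
- wait(seconds).
- inverse_kinematics(position, orientation): joint angles nearest the present ones, or None.
- read_state(): the state.
- camera(name): name is "side" or "top"; returns a dict with "image" (480x640x3 uint8, blue, green, red), "range_z" (480x640 float32, mm along the optical axis (not along the pixel's ray), 0 where there is no reading), "fx", "fy", "cx", "cy" (pixels), "cam_to_world" (4x4, takes a point from camera to world coordinates). Camera axes: x right, y up, looking along -z (the intrinsics and any distortion apply to the point x, -y, -z); pixel columns grow to the right and rows downward; lengths in mm; the calibration is good to about 2 mm. A picture is of the moment at which its call begins.
A pose or a line that the arm cannot do raises PlanningError and nothing moves.
- finish_job(): hands the job in, once; it reports no verdict.
The state is a dict: "time": time; "qpos": joint angles; "qvel": joint speeds; "joint_efforts": joint torques, N m; "eef_pos": TCP position; "tool_rot": TCP orientation; "ft_force": force on the tool from outside, world axes, zero at the start; "torque": the same for the moment, N m; "finger_gap": finger opening in mm.
Only numpy, scipy, OpenCV 4.12 (cv2) and the standard library are available. Lean on these libraries where they do the work, as an engineer would, in place of code of your own. Each camera call takes 0.05 s, during which the arm holds its last target. There are 200 camera calls.

## Working session

There is one attempt and no reset: what is moved stays moved. The work goes in short steps, each a Python script; the robot and the scene stay as the last script left them, time stands still between calls to the robot, and variables do not carry over. Pictures are saved under pics/ and viewed, about 8 in all and at most 12, crops included, and the job is handed in when it is done.

```bash
mkdir -p pics; ls; python3 - <<'E'
from workcell import *
import cv2, pickle
for n in ("top","side"):
    c=camera(n); cv2.imwrite(f"pics/{n}0.png",c["image"]); pickle.dump(c,open(f"{n}0.pkl","wb"))
    print(n,c["fx"],c["fy"],c["cx"],c["cy"],c["cam_to_world"].round(3).tolist(),[k for k in c])
s=read_state();print(s["time"],s["ft_force"],s["finger_gap"],s["tool_rot"],grip_point_offset)
E
```

```text
pics
top 447.48555637519615 447.48555637519615 319.7454249065006 241.73605113875306 [[0.019, 0.996, -0.091, 436.792], [-1.0, 0.018, -0.015, -10.759], [-0.013, 0.092, 0.996, 1190.002], [0.0, 0.0, 0.0, 1.0]] ['image', 'range_z', 'fx', 'fy', 'cx', 'cy', 'cam_to_world']
side 464.88301178505753 464.88301178505753 318.32791131401115 239.54437702474294 [[-0.84, 0.293, -0.457, -24.754], [-0.542, -0.486, 0.685, 797.033], [-0.022, 0.823, 0.567, 748.334], [0.0, 0.0, 0.0, 1.0]] ['image', 'range_z', 'fx', 'fy', 'cx', 'cy', 'cam_to_world']
0.1 [-0.10241324  0.66069156 -0.11014663] 84.95604316726649 [[ 2.62651761e-01 -9.64890634e-01 -3.42921167e-04]
 [-9.64890153e-01 -2.62651974e-01  9.65619647e-04]
 [-1.02178627e-03  7.72595565e-05 -9.99999475e-01]] -18.700000000000003
```

View pics/top0.png

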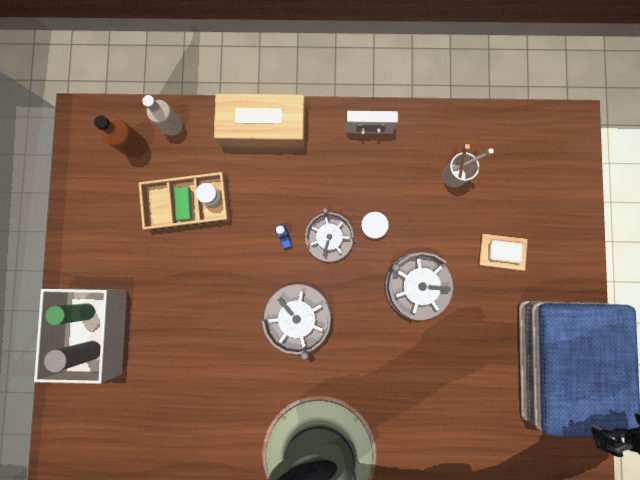

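View pics/side0.png

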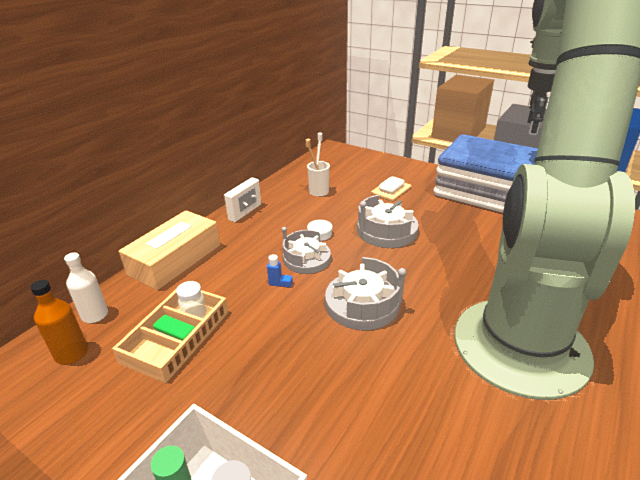

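Three things look like the dispenser in the top view: (330,237), about 50 px wide, and (297,319) and (421,287), both about 68 px. The one at (330,237) is the smallest, measures about 130 mm and stands between the blue inhaler (284,237) and the tin (375,225), so it fits. I'll confirm it in an enlarged crop and measure it.

```bash
cat > h.py <<'E'
import numpy as np, cv2
def ray(c,u,v):
    d=np.array([(u-c["cx"])/c["fx"],-(v-c["cy"])/c["fy"],-1.]); T=c["cam_to_world"]
    return T[:3,3],T[:3,:3]@d
def onplane(c,u,v,z):
    o,d=ray(c,u,v); return o+d*(z-o[2])/d[2]
def project(c,p):
    T=c["cam_to_world"]; q=T[:3,:3].T@(np.asarray(p,float)-T[:3,3]); 
    return c["cx"]+c["fx"]*q[0]/-q[2], c["cy"]+c["fy"]*q[1]/q[2]
def cloud(c):
    v,u=np.mgrid[:480,:640]; z=c["range_z"]; q=np.stack([(u-c["cx"])/c["fx"]*z,-(v-c["cy"])/c["fy"]*z,-z],-1)
    return q@c["cam_to_world"][:3,:3].T+c["cam_to_world"][:3,3]
E
python3 - <<'E'
from h import *; import pickle
t=pickle.load(open("top0.pkl","rb")); s=pickle.load(open("side0.pkl","rb"))
a=cv2.resize(t["image"][202:272,270:400],None,fx=6,fy=6,interpolation=cv2.INTER_CUBIC)
b=cv2.resize(s["image"][215:285,260:340],None,fx=4.5,fy=4.5,interpolation=cv2.INTER_CUBIC)
cv2.imwrite("pics/crop.png",cv2.copyMakeBorder(a,0,0,0,0,0)); 
P=cloud(t)
print("hub",onplane(t,330,237,50)); print("post", onplane(t,326,212,85))
for lo,hi in((15,25),(44,53),(60,95)):
    m=(P[...,2]>lo)&(P[...,2]<hi); m[:, :290]=0;m[:,358:]=0;m[:205]=0;m[268:]=0
    v,u=np.nonzero(m); print(lo,hi,m.sum(),P[m].min(0),P[m].max(0),P[m].mean(0))
    if m.sum()>20: print(cv2.minEnclosingCircle(P[m][:,:2].astype(np.float32)))
# rough heights around inhaler, tin
for n,sl in (("inh",np.s_[222:252,272:295]),("tin",np.s_[208:242,360:392])):
    Q=P[sl]; m=Q[...,2]>8; print(n,Q[m].min(0),Q[m].max(0))
E
```

```text
hub [554.02835575 -20.13946099  50.        ]
post [612.9325611  -8.7867338  85.       ]
15 25 925 [493.65606516 -78.35109357  15.19473526] [615.07759905  84.3577551   24.89545453] [549.33652035 -16.88890751  21.03574452]
((542.2232666015625, 3.0933685302734375), 81.95352935791016)
44 53 669 [507.6841015  -76.20576405  44.03020221] [618.10893395  43.93284819  52.97879108] [559.76803673 -16.03393504  48.1456433 ]
((559.9036865234375, -15.057217597961426), 61.28865432739258)
60 95 27 [610.18157946 -11.23478702  61.05534994] [623.54835386   1.29801696  90.31828891] [616.80715338  -5.48419894  84.92503266]
((617.201904296875, -5.471924304962158), 7.074337959289551)
inh [436.79167231 -10.7585748    8.60505987] [ 584.16518511  120.89071141 1190.00235886]
tin [ 436.79167231 -168.92300778    9.48843056] [ 627.89073103  -10.7585748  1190.00235886]
```

View pics/crop.png

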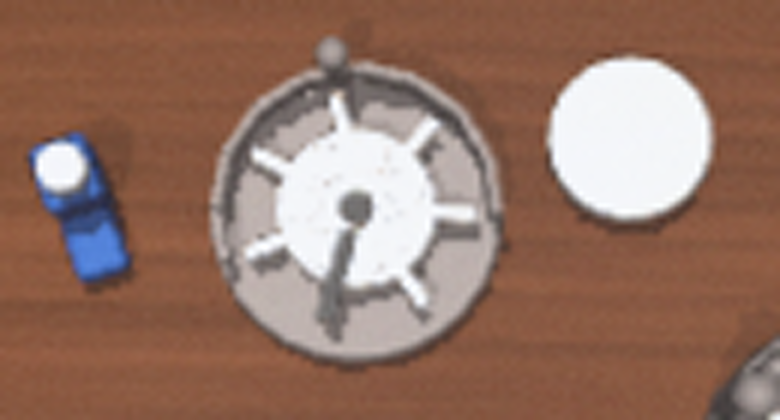

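The crop confirms the target: a small wheel with seven fins between the inhaler and the tin. The ball post is at crop (332,55) and the hub at (355,208). The ridge runs to (335,335), on the front fin on the +y (left) side, so this is click 1 and 3 clicks remain. Next I'll refine the centre and yaw using both views.

```bash
cat > loc.py <<'E'
from h import *
def locate(t,s,ini=(555,-18)):
    P=cloud(t); r=np.hypot(P[...,0]-ini[0],P[...,1]-ini[1])
    q=P[(P[...,2]>16)&(P[...,2]<26)&(r<72)][:,:2].astype(np.float32)
    q2=P[(P[...,2]>52)&(P[...,2]<58)&(r<72)][:,:2].astype(np.float32)
    out={"base":cv2.minEnclosingCircle(q),"guard":cv2.minEnclosingCircle(q2)}
    post=P[(P[...,2]>78)&(P[...,2]<95)&(r<80)]; out["post_top"]=post.mean(0)
    S=cloud(s); rs=np.hypot(S[...,0]-ini[0],S[...,1]-ini[1])
    q=S[(S[...,2]>16)&(S[...,2]<24)&(rs<72)][:,:2].astype(np.float32); out["base_side"]=cv2.minEnclosingCircle(q)
    m=(S[...,2]>78)&(S[...,2]<95)&(rs<80); out["post_side"]=S[m].mean(0)
    # wheel white: centroid of core (r<34) in top image; hub and ridge: dark pixels on the wheel
    g=cv2.cvtColor(t["image"],cv2.COLOR_BGR2GRAY)
    m=(g<110)&(r<52)&(P[...,2]>46); v,u=np.nonzero(m)
    w=np.array([onplane(t,a,b,50)[:2] for a,b in zip(u,v)]); out["dark"]=w
    return out
E
python3 - <<'E'
from loc import *; import pickle
t=pickle.load(open("top0.pkl","rb")); s=pickle.load(open("side0.pkl","rb"))
o=locate(t,s); w=o.pop("dark"); print(o); print(w.round(0).tolist())
P=cloud(t)
for n,(cx,cy) in dict(d2=(297,319),d3=(421,287)).items(): print(n,onplane(t,cx,cy,60))
E
```

```text
{'base': ((553.7684326171875, -15.54394817352295), 63.32236099243164), 'guard': ((557.8311157226562, -16.136140823364258), 61.46247100830078), 'post_top': array([616.90838941,  -5.35702005,  85.84309738]), 'base_side': ((553.1848754882812, -13.037088394165039), 64.24590301513672), 'post_side': array([ 6.13894305e+02, -3.41016149e-02,  8.41798967e+01])}
[[520.0, -11.0], [510.0, -8.0]]
d2 [345.62891312  58.76981621  60.        ]
d3 [ 431.23215809 -250.15914506   60.        ]
```

```bash
cat > arm.py <<'E'
from workcell import *
from h import *
import pickle
C=np.array([554.5,-16.]); YAW=np.radians(10)
ex=np.array([np.cos(YAW),np.sin(YAW),0]); ey=np.array([-np.sin(YAW),np.cos(YAW),0]); dn=np.array([0,0,-1.])
def W(x,y,z): return np.array([*C,0])+x*ex+y*ey+np.array([0,0,z])
def Rs():
    for sgn in (1,-1):
        x=sgn*ex; yield np.column_stack([x,np.cross(dn,x),dn])
def snap(k):
    for n in ("top","side"):
        c=camera(n); pickle.dump(c,open(f"{n}{k}.pkl","wb"))
def crop(k,name):
    t=pickle.load(open(f"top{k}.pkl","rb"))["image"]; s=pickle.load(open(f"side{k}.pkl","rb"))["image"]
    a=cv2.resize(t[200:275,275:375],None,fx=4,fy=4,interpolation=cv2.INTER_CUBIC)
    b=cv2.resize(s[215:290,260:360],None,fx=4,fy=4,interpolation=cv2.INTER_CUBIC)
    cv2.imwrite(f"pics/{name}.png",np.hstack([a,b]))
E
python3 - <<'E'
from arm import *
s=read_state(); best=None
for R in Rs():
    q=inverse_kinematics(W(-53,-42,120),R)
    print(None if q is None else np.round(q,2))
    if q is not None:
        d=np.abs(np.array(q)-s["qpos"]).max()
        if best is None or d<best[0]: best=(d,R)
clamp()
movep(W(-53,-42,120),best[1])
f0=read_state(); print(f0["time"],f0["finger_gap"],f0["ft_force"],f0["eef_pos"]-W(-53,-42,120))
print(movel(W(-53,-42,62),max_speed=100,guard=10))
snap(1); crop(1,"c1"); print(read_state()["time"])
E
```

```text
[ 0.45  0.56 -0.59  1.97  0.45  0.74 -0.23]
[-0.42  0.59  0.6   2.01 -0.51  0.69 -2.46]
3.175 0.01689440485857373 [-0.17470175  0.38662993 -0.11390278] [ 0.03798953 -1.01971148  0.03540925]
False
4.0083
```

View pics/c1.png

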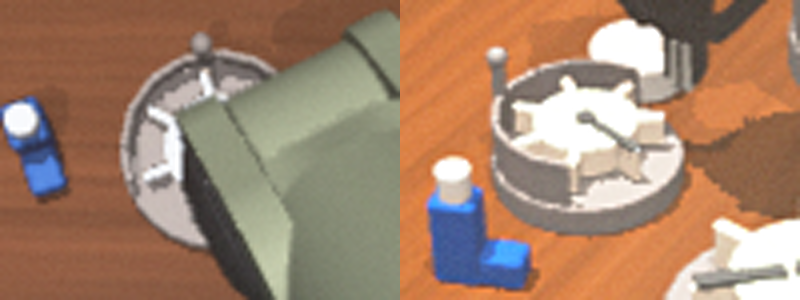

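```bash
python3 - <<'E'
from arm import *
s=pickle.load(open("side1.pkl","rb")); t=pickle.load(open("top0.pkl","rb"))
b=cv2.resize(s["image"][218:274,280:350],None,fx=8,fy=8,interpolation=cv2.INTER_LANCZOS4)
def dot(c,p,o,col,img):
    u,v=project(c,p); cv2.circle(img,(int((u-o[0]+.5)*8),int((v-o[1]+.5)*8)),3,col,-1)
for k in range(7):
    a=2*np.pi*k/7; dot(s,W(51*np.cos(a),51*np.sin(a),48),(280,218),(0,0,255),b)
dot(s,W(0,0,48),(280,218),(0,255,0),b); dot(s,W(-53,-42,62),(280,218),(255,0,0),b); dot(s,W(62,0,89),(280,218),(255,0,255),b)
cv2.imwrite("pics/c2.png",b)
E
```

```text
(no output)
```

View pics/c2.png

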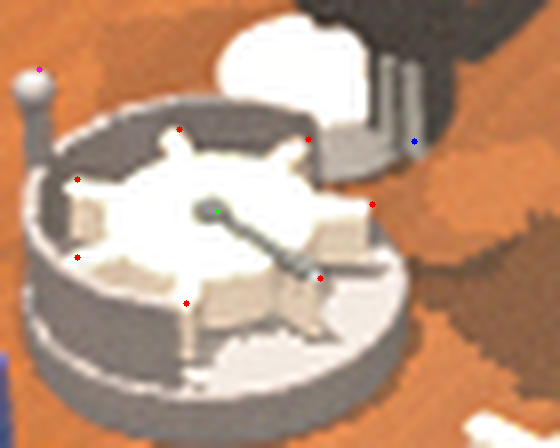

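```bash
python3 - <<'E'
from arm import *
S=cloud(pickle.load(open("side1.pkl","rb")))
D=S-np.array([*C,0]); X=D@ex; Y=D@ey
for z in range(56,130,8):
    m=(S[...,2]>z)&(S[...,2]<z+8)&(np.hypot(X+53,Y+42)<45)
    if m.sum(): print(z,m.sum(),"x",X[m].min().round(1),X[m].max().round(1),"y",Y[m].min().round(1),Y[m].max().round(1), np.nonzero(m)[1].min(),np.nonzero(m)[1].max())
E
```

```text
56 3 x -59.3 -46.6 y -37.7 -31.5 328 333
64 18 x -63.9 -41.1 y -48.7 -27.6 326 336
72 25 x -66.2 -39.9 y -45.1 -27.2 326 336
80 29 x -66.6 -41.3 y -43.5 -28.4 326 336
88 33 x -66.2 -40.8 y -44.6 -27.7 326 336
96 17 x -67.6 -39.5 y -35.6 -26.4 325 335
104 61 x -84.4 -22.7 y -50.8 -26.1 318 341
112 91 x -87.1 -13.1 y -53.1 -25.0 315 342
120 75 x -94.9 -9.2 y -52.9 -25.1 314 345
128 72 x -96.7 -9.9 y -52.6 -21.5 314 346
```

```bash
cat >> arm.py <<'E'
def click(xc=-52,y0=-42,y1=1.0):
    g=[]
    g.append(movel(W(xc,y0,62),max_speed=150))
    g.append(movel(W(xc,y0,29.5),max_speed=60,guard=10))
    if g[-1]: return g
    f0=read_state()["ft_force"]
    for y in np.linspace(y0,y1,5)[1:]:
        g.append(movel(W(xc,y,29.5),max_speed=40,guard=12)); s=read_state()
        g.append(np.round(ey@(s["ft_force"]-f0),1))
        if g[-2]: return g
    wait(0.3)
    movel(W(xc,y1-2,29.5),max_speed=40)   # back off the fin before lifting
    movel(W(xc,y1-2,62),max_speed=100)
    g.append(read_state()["time"]); return g
E
python3 - <<'E'
from arm import *
print(click()); snap(2); crop(2,"c3")
E
```

```text
[False, False, False, np.float64(-1.7), False, np.float64(-2.8), False, np.float64(1.1), False, np.float64(-0.3), 7.6417]
```

View pics/c3.png

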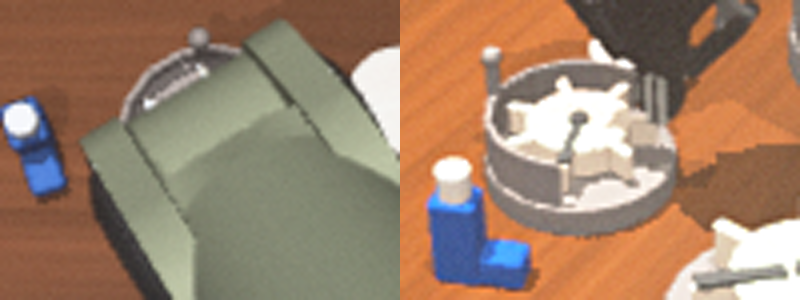

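```bash
python3 - <<'E'
from arm import *
for k in (0,1,2):
    s=pickle.load(open(f"side{k}.pkl","rb")); S=cloud(s); D=S-np.array([*C,0]); X=D@ex; Y=D@ey
    m=(S[...,2]>14)&(S[...,2]<24)&(np.hypot(X,Y)<75)&(Y>-40)
    (c,r)=cv2.minEnclosingCircle(np.stack([X[m],Y[m]],1).astype(np.float32))
    p=(S[...,2]>78)&(S[...,2]<95)&(np.hypot(X-62,Y)<25)
    v,u=np.nonzero(p)
    g=cv2.cvtColor(s["image"],cv2.COLOR_BGR2GRAY)
    t=pickle.load(open(f"top{k}.pkl","rb")); T=cloud(t); DT=T-np.array([*C,0]); XT=DT@ex; YT=DT@ey
    pt=(T[...,2]>76)&(T[...,2]<95)&(np.hypot(XT-62,YT)<14)
    print(k,"base",np.round(c,1),round(r,1),"post",X[p].mean().round(1),Y[p].mean().round(1),p.sum(),u.mean().round(2),v.mean().round(2),
      "top post",XT[pt].mean().round(1),YT[pt].mean().round(1),pt.sum(),np.nonzero(pt)[1].mean().round(2),np.nonzero(pt)[0].mean().round(2))
a=pickle.load(open("side1.pkl","rb"))["image"]; b=pickle.load(open("side2.pkl","rb"))["image"]
f=lambda i,sl: cv2.cvtColor(i[sl],cv2.COLOR_BGR2GRAY).astype(np.float32)
for n,sl in (("base",np.s_[250:276,278:318]),("post",np.s_[222:248,274:292])):
    print(n,cv2.phaseCorrelate(f(a,sl),f(b,sl),cv2.createHanningWindow((sl[1].stop-sl[1].start,sl[0].stop-sl[0].start),cv2.CV_32F)))
E
```

```text
0 base [-0.1  4.1] 64.1 post 61.3 5.4 20 283.95 228.9 top post 63.3 -0.4 26 324.65 210.35
1 base [-0.2  4.6] 63.2 post 62.0 4.1 20 283.95 228.9 top post 63.4 -0.4 26 324.65 210.35
2 base [3.2 7.5] 63.3 post 65.8 4.9 22 282.5 228.73 top post 67.0 0.5 22 324.09 208.91
base ((-0.9269837591839263, 0.8075068258939169), 0.587612866030799)
post ((-0.8309254791281333, 0.5609227345175523), 0.9773640583572074)
```

The first click worked: the ridge went from side crop (640,150) to (568,165). However, the dispenser slid about 4 mm, mostly in +x. The cause is probably the trailing fin snapping against the back of the finger, which is 22 mm wide in a 31 mm gap. For the next click I'll push at the fin tips, where the gap is wider. The finger will follow an arc with the tool turning along it, and will leave outwards as soon as the wheel tips over.

```bash
cat >> arm.py <<'E'
def setpose(dx,dy,yawdeg):
    global C,YAW,ex,ey
    C=C+dx*ex[:2]+dy*ey[:2]; YAW=np.radians(yawdeg)
    ex=np.array([np.cos(YAW),np.sin(YAW),0]); ey=np.array([-np.sin(YAW),np.cos(YAW),0])
def pol(th,r,z):
    a=np.radians(th); u=-np.cos(a)*ex+np.sin(a)*ey
    cand=[np.column_stack([q,np.cross(dn,q),dn]) for q in (u,-u)]
    T=read_state()["tool_rot"]; R=max(cand,key=lambda R:np.trace(R.T@T))
    return np.array([*C,z])+r*u, R
def flick(rc=58,end=-12):
    go=lambda th,r,z,v,g=None: movel(*pol(th,r,z),max_speed=v,guard=g)
    go(-51,rc,62,120); log=[go(-51,rc,29.5,60,10)]
    if log[0]: return log
    f0=read_state()["ft_force"]
    for th in (-41,-33,-25,-18,end):
        st=go(th,rc,29.5,35,12); f=read_state()["ft_force"]-f0
        log.append((th,st,round(float(f@ex),1),round(float(f@ey),1)))
        if st: return log
    go(end+7,rc+14,29.5,120); go(end+7,rc+14,62,150)
    log.append(read_state()["time"]); return log
E
python3 - <<'E'
from arm import *
import arm
arm.setpose(3.5,2,9)
print(arm.flick())
arm.movel(arm.W(-75,-60,80),max_speed=200)
snap(3); crop(3,"c4"); print(read_state()["time"])
for k in (2,3):
    s=pickle.load(open(f"side{k}.pkl","rb")); S=cloud(s); D=S-np.array([*C,0]); X=D@ex; Y=D@ey
    m=(S[...,2]>14)&(S[...,2]<24)&(np.hypot(X,Y)<75)&(Y>-40)
    c,r=cv2.minEnclosingCircle(np.stack([X[m],Y[m]],1).astype(np.float32))
    T=cloud(pickle.load(open(f"top{k}.pkl","rb"))); DT=T-np.array([*C,0]); XT=DT@ex; YT=DT@ey
    pt=(T[...,2]>76)&(T[...,2]<95)&(np.hypot(XT-64,YT)<14)
    print(k,np.round(c,1),round(r,1),"top post",XT[pt].mean().round(1),YT[pt].mean().round(1),pt.sum())
E
```

```text
[False, (-41, False, -0.5, -1.8), (-33, False, 1.1, -1.4), (-25, False, 1.2, -1.3), (-18, False, 0.3, -0.9), (-12, False, 0.2, -0.7), 11.9917]
12.525
2 [3.2 7.5] 63.3 top post 67.0 0.5 22
3 [3.6 7. ] 63.4 top post 67.0 0.5 22
```

View pics/c4.png

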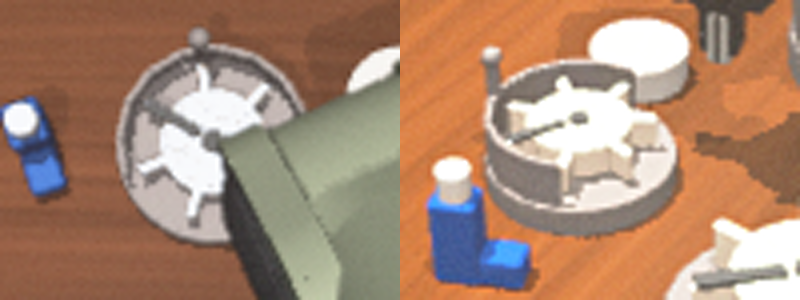

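The second click is done. The ridge now runs from the hub at top crop (212,138) to (150,103), one fin short of the post at (198,36). The dispenser did not move. I'll make the same flick once more, then retreat and check.

```bash
python3 - <<'E'
from arm import *
import arm
arm.setpose(3.5,2,9)
print(arm.flick())
p=read_state()["eef_pos"]
movel([p[0],p[1],220],max_speed=200)
R=read_state()["tool_rot"]
movep([430,-330,260],R)
wait(0.5)
snap(4); print(read_state()["time"])
t=pickle.load(open("top4.pkl","rb")); s=pickle.load(open("side4.pkl","rb"))
a=cv2.resize(t["image"][200:275,265:395],None,fx=4,fy=4,interpolation=cv2.INTER_CUBIC)
b=cv2.resize(s["image"][215:290,280:350],None,fx=4,fy=4,interpolation=cv2.INTER_CUBIC)
cv2.imwrite("pics/c5.png",np.hstack([a,b]))
T=cloud(t); DT=T-np.array([*C,0]); XT=DT@ex; YT=DT@ey
pt=(T[...,2]>76)&(T[...,2]<95)&(np.hypot(XT-64,YT)<14); print("post",XT[pt].mean().round(1),YT[pt].mean().round(1))
E
```

```text
[False, (-41, False, -0.6, -1.3), (-33, False, -0.2, -0.6), (-25, False, -0.6, -0.2), (-18, False, -1.1, -0.0), (-12, False, -1.2, 0.2), 16.7]
19.4167
post 66.8 0.5
```

View pics/c5.png

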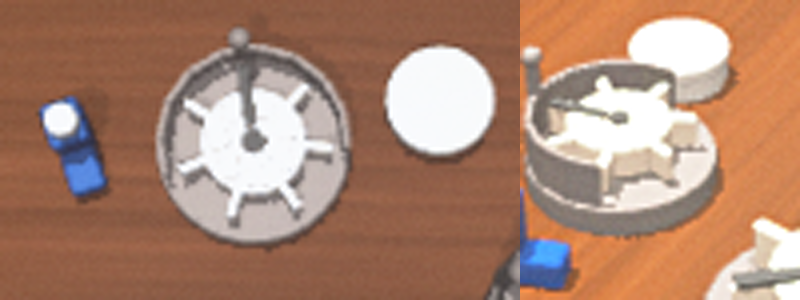

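The ridge runs from the hub at (253,140) to (245,60), straight at the post at (238,38). The inhaler and tin have not moved. Handing in.

```bash
python3 -c "
from workcell import *
finish_job(); print(read_state()['time'])"
```

```text
the job is handed in; nothing more can be done
the job is handed in; nothing more can be done
```

The dose wheel is three clicks further on, from click 1 to click 4, and its ridge now points straight at the index post. I picked the smallest of the three dispensers, pushed the fins with the closed fingertips, and handed in at about 19.4 s.

- **Wheel:** the last pictures, with the arm well clear, show the ridge in line with the post and the wheel resting in that click. It did not go past.
- **Surroundings:** the inhaler and tin look unmoved in the last crop. I did not check the cup or the rack contents again, but the arm did not work near them. Between steps I read changes in tool force of at most 3 N, and no contact guard tripped.
- **Not perfect:** the first click slid the dispenser about 4 mm, mostly away from the robot. It also seems to have turned it by about 2°, though the two camera views did not agree closely on the turn. I changed to a gentler arc at the fin tips, and the post position did not measurably change in the last two clicks. I left the dispenser where it was and did not push it back.

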